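# Set the outrigger jack of a roller track on its packing board

### The arm

A 6-joint arm with a two-finger parallel gripper is mounted at the origin on the work surface. World frame = base frame: x ahead of the robot, y to its left, z up, the work surface at z = 0. Lengths are in m, angles in rad, forces in N, time in s.
With the tool pointing down it reaches from about 0.35 to 0.975 m from the base axis. Payload 4.9 kg.
Tool frame: the origin (TCP) lies on the mounting face of the last link; the fingertips stand 173 mm ahead of it and the grasp point (between the pads) lies 155 mm ahead of it (tcp_to_grasp is the distance from the TCP to the grasp point, in m); z points along the fingers, y is the line along which they close (so a half turn about z gives the same grasp; the last joint's range is limited). The gripper opens to 85 mm and grips with 20 to 120 N. Pads are 22 mm wide; open, the fingers measure 114 mm over their backs; the gripper's body (76 mm by 85 mm) begins 54 mm behind the grasp point. The pads swing forward as they close: fully open they stand 13 mm farther back than shut.
Start: joints at [-1.412, 0.053, 1.613, -0, 1.476, -0.119], TCP at [0.171, -0.601, 0.405] pointing down, gripper open.
Joint ranges: [-3.01, 3.01], [-1.01, 2.22], [0.06, 2.58], [-1.02, 4.17], [0.09, 2.62], [-3.14, 3.14]. Speed limits (rad/s): [2.57, 2.57, 3.14, 3.14, 3.14, 3.14].

### API

Orientations are given as a rotation vector (axis times angle).
In Python, from station import get_obs, get_image, calibration, finish_job, tcp_to_grasp gives the robot as it stands. The module is installed in compiled form; this text tells all that it offers.
- The arm moves only by the tool arm_command, never from a script. Its argument "plan" is a list that holds one entry, the list of rows, each a list of 6 numbers: the shift along the tool's x, y, z in cm, then the turn, a rotation vector about the tool's x, y, z in rad. A call has 1 to 12 rows; each row is the pose to reach, as a shift and turn from the pose commanded when the call began, along the tool's axes at that moment; what a row does not reach only later rows make up. A row lasts 1/12 s, in which the tool goes at most 41.7 mm and 7.16 degrees, less where a joint would pass 70% of its speed; a pose out of reach is approached as far as the arm can. A call with a gripper value outside its range is refused whole. "gripper" is the closure, from -1 (fully open) to 1 (shut), set as the call begins (left out, the last holds). The fingers move at their own pace and stop on an object; "force" is the grip in N (left out, the last holds). Time passes only in rows, so rows that repeat a pose let the fingers close. It gives the time, the measured TCP pose, the force, the opening and the grip force at its end, in the units of the state.
- get_obs(): the state, without advancing time (a new reading comes with each control period).
- get_image(name): name is "scene" or "side" or "wrist"; returns (picture, depth): 480x640x3 uint8, blue, green, red; 480x640 float32, m along the optical axis (not along the pixel's ray), 0 where there is no reading.
- calibration(name): a dict with "fx", "fy", "cx", "cy" (pixels), "pose" (4x4, takes a point from camera to world coordinates). Camera axes: x right, y up, looking along -z (the intrinsics and any distortion apply to the point x, -y, -z); pixel columns grow to the right and rows downward; lengths in m; the calibration is good to about 2 mm. The wrist camera is an equidistant fisheye: a pixel r from the principal point sees the ray r / f radians off the axis. A picture is of the moment at which its call begins: read the wrist's pose just before it. calibration takes no time and is no camera call; for the wrist camera it gives the pose at the moment of the call.
- finish_job(): hands the job in; it is judged then, once.
The state is a dict: "t": time; "q": joint angles; "dq": joint speeds; "effort": joint torques, N m; "tool_pos": TCP position; "tool_rot": TCP orientation; "contact_force": force on the tool from outside, world axes, zero at the start; "wrist_torque": the same for the moment, N m; "opening": finger opening in m; "grip_force": force on a finger pad.
Only numpy, scipy, OpenCV 4.12 (cv2) and the standard library are available. Lean on these libraries where they do the work, as an engineer would, in place of code of your own. Each camera call takes 0.05 s, during which the arm holds its last target. There are 200 camera calls.

### The job

Lay the packing board flat on the bench under the outrigger jack of the roller track, so that the jack's whole foot plate will stand on it, and let go of it; then wind the crank clockwise until the foot has come down and bears firmly on the board, which you feel as the crank going heavy. Stop there and let go: do not wind on so hard that the jack starts to lift the track, and leave the other things on the bench where they are.

Things in the scene. Friction and masses are not known exactly. Their poses are not given: they have to be found in the camera images.
- stand: Grey steel roller outfeed track, fixed on the bench, with an outrigger jack on its left side. Origin: on the jack's vertical axis at bench level; z up, x along the track, y from the track towards the jack. The track fills y -120 to -420 mm, x -300 to 260 mm, up to 150 mm high; a beam 40 mm wide, 115 to 155 mm up, joins it to the jack. Under the jack it is open on the +y, +x and -x sides
- head (a point): Centre of the top of the jack's gear head, on the jack's axis, 222 mm above the bench. The gear head is 72 x 66 x 34 mm; below it is a 45 mm square upright steel tube with a 62 mm square clamp, lower edge 102 mm above the bench; the crank's hub, 32 mm across, sits on top
- leg: The jack's inner leg, a 34 mm square steel tube sliding up and down on the jack's axis. Origin: centre of its lower end, 67 to 75 mm above the bench at the start. Below it, centred, is a round foot plate with a rubber sole, 48 mm across, 13 mm thick, on a levelling stud set differently each time: the sole's underside is 14 to 26 mm below the origin. A full crank turn moves leg and foot 16 mm. It never turns or tilts
- handle (a point): Middle of the crank's grip: an upright black sleeve, 27 mm across, 68 mm tall (34 mm below to 34 mm above this point), spinning freely on its pin. It goes round the jack's axis in a level circle of 60 mm radius, 280 mm above the bench; the flat crank arm's top is 37 mm lower. Starts on the track side, within 95 degrees of -y of the stand. Clockwise from above winds the leg down; 0.7 to 2.2 turns are needed
- hub (a point): Centre of the crank's hub, on the jack's axis, 248 mm up. Load: slowly turned free, the crank takes about 6 N along the circle at the grip (less felt once at rest); with the foot on the board, 1 N more per 24 N on the foot, about 5 degrees of crank for each 1 N. 9 N or more: the foot bears firmly (over 50 N); 10 to 13 N is right; at 16 N (230 N on the foot) it lifts the track. It stays as set when let go
- board: Packing board: plain plywood, 200 x 66 x 30 mm, 0.22 to 0.37 kg, loose, lying flat on the bench to the left of the jack (+y). Origin: centre of its underside; x along its length, y across, z up. Both ends alike. It passes under the foot at its starting height with at least 11 mm to spare
- plane: Bench plane, 245 x 62 mm, about 85 mm high, bystander; origin under its centre
- mallet: Wooden mallet lying down, 310 mm long, head 130 x 75 x 58 mm, bystander; origin on the bench, under the handle
- glue: White glue bottle, 64 mm across, 170 mm high, standing, bystander; origin under its centre
- tape: Tape measure, 72 x 38 x 66 mm, standing on the robot's side of the jack, bystander; origin under its centre
- f_clamp: Bar clamp lying down, 320 x 120 mm, about 30 mm high, bystander; origin under the middle of its bar
- try_square: Try square lying down, 130 mm stock and 200 mm blade, 18 mm high, bystander; origin under the middle of the stock
- offcut: Small wooden offcut, 50 x 42 x 40 mm, bystander; origin under its centre

How it is judged:
On the way, in this order (a step that is already met when the one before it is completed fails the run):
1. the packing board lies flat on the bench under the jack, let go, with the foot still clear of it (x of leg in the frame of board between -0.08 and 0.08 m and y of leg in the frame of board between -0.012 and 0.012 m and height (world z) of board below 0.004 m and angle between board's own z axis and vertical below 0.03 rad and contact force between leg and board below 0.5 N and contact force between the fingers and board below 0.3 N), for 0.2 s.
2. the foot has been wound down and bears firmly on the board (x of leg in the frame of board between -0.08 and 0.08 m and y of leg in the frame of board between -0.012 and 0.012 m and height (world z) of board below 0.004 m and angle between board's own z axis and vertical below 0.03 rad and contact force between leg and board above 50 N), for 0.3 s.
At the end, for the whole second after the job is handed in: The board lies flat on the bench with the whole foot plate on it (jack axis within 12 mm of the board's centre line and within 80 mm of its centre along it), the foot presses on it with more than 50 N and stays so, and the crank is let go (all of step 2 and contact force between the fingers and stand below 0.3 N); the robot touches nothing.
It fails at once if the jack is wound so hard that it lifts the track (more than 230 N on the foot) (contact force between leg and board above 230 N).
It fails at once if a bystander on the bench is moved by more than 40 mm (distance of any of plane, mallet, glue, tape, f_clamp, try_square, offcut from where it was at the start of the episode above 0.04 m).
It also fails if it takes over 72 s, if anything falls off the work surface, if the arm or the gripper's body presses on something with over 40 N, if the wrist force passes 120 N, or if a joint passes its speed limit or range.

## Working session

There is one attempt and no reset: what is moved stays moved. The work goes in short steps, Python scripts to look and compute and a tool call to move; the robot and the scene stay as the last step left them, time stands still between calls to the robot, and variables do not carry over. Pictures are saved under pics/ and viewed, at most 10 in all, crops included, and the job is handed in when it is done.

Besides the shell and the picture viewer there is one more tool, called after "Emit:" as a command line: name --argument value ..., lists and objects as JSON in quotes. arm_command: Moves the arm, as the interface text tells. Its arguments: {"type":"object","properties":{"plan":{"type":"array"},"gripper":{"type":"number"},"force":{"type":"number"}},"required":["plan"]}

```bash
mkdir -p pics; cat > h.py <<'E'
import numpy as np,cv2
from station import *
from scipy.spatial.transform import Rotation as R
def ray(c,u,v,fish=False):
    x=(u-c['cx'])/c['fx'];y=(v-c['cy'])/c['fy']
    if fish:
        r=np.hypot(x,y);s=np.sin(r)/r if r>1e-9 else 1;d=np.array([x*s,-y*s,-np.cos(r)])
    else: d=np.array([x,-y,-1.])
    P=np.array(c['pose']);return P[:3,3],P[:3,:3]@d
def onz(c,u,v,z,fish=False):
    o,d=ray(c,u,v,fish);return o+d*(z-o[2])/d[2]
def cloud(c,dep):
    v,u=np.mgrid[:480,:640];P=np.array(c['pose'])
    p=np.stack([(u-c['cx'])/c['fx']*dep,-(v-c['cy'])/c['fy']*dep,-dep],-1)
    return p@P[:3,:3].T+P[:3,3]
E
python3 - <<'E'
from h import *
o=get_obs();print(o)
for n in ['scene','side']:
    im,d=get_image(n);cv2.imwrite(f'pics/{n}0.png',im);np.save(f'{n}.npy',d)
    c=calibration(n);print(n,{k:v for k,v in c.items()});np.save(n+'_im.npy',im)
E
```

```text
{'t': 0.0, 'q': array([-1.41204673e+00,  5.33506838e-02,  1.61429841e+00,  2.04981964e-05,
        1.47598161e+00, -1.18945849e-01]), 'dq': array([-0.00050542, -0.0005947 , -0.00074257, -0.00060206, -0.0005568 ,
        0.00042598]), 'effort': array([ 7.10850218e-04, -3.93672359e+01, -3.70180607e+01, -1.14788912e-05,
        7.00141987e-03, -4.70351139e-06]), 'tool_pos': array([ 0.17132984, -0.60077896,  0.40346384]), 'tool_rot': array([-3.10934036e+00, -4.34517644e-01,  3.16440840e-05]), 'contact_force': array([ 0.32953844, -0.27805897, -0.40753645]), 'wrist_torque': array([ 0.0244201 , -0.04102708,  0.06513858]), 'grip_force': 0.0, 'opening': 0.08510095467981657}
scene {'fx': 575.1307378970354, 'fy': 575.1307378970354, 'cx': 316.6984990003984, 'cy': 239.21212854955343, 'pose': array([[ 0.19803451, -0.54192497,  0.8167617 ,  1.64448418],
       [ 0.98019317,  0.10785568, -0.16609787, -0.00604404],
       [ 0.00192019,  0.83347734,  0.5525503 ,  0.91080849],
       [ 0.        ,  0.        ,  0.        ,  1.        ]])}
side {'fx': 580.4823830258853, 'fy': 580.4823830258853, 'cx': 308.8583280550485, 'cy': 242.2993703527887, 'pose': array([[ 0.99797024,  0.03767326, -0.05134328,  0.46636123],
       [-0.06310052,  0.69370283, -0.71749196, -0.60750613],
       [ 0.00858672,  0.71927541,  0.69467198,  0.98167122],
       [ 0.        ,  0.        ,  0.        ,  1.        ]])}
```

View pics/scene0.png

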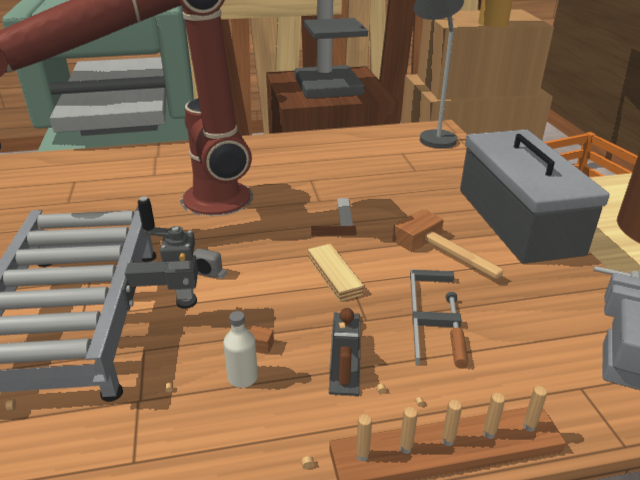

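View pics/side0.png

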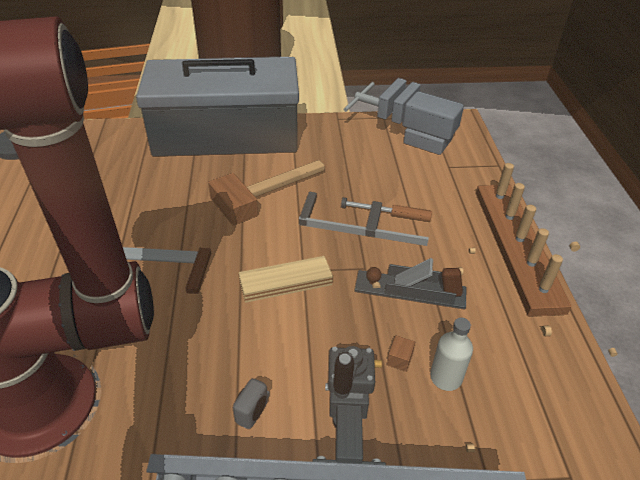

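Scene view: board near (335,270), jack head (178,240), crank grip (146,215), tape (208,262), offcut (262,338) and glue (240,350). Side view: board (286,277), jack (350,370), grip top (345,358), tape (252,402), offcut (401,351).

```bash
python3 - <<'E'
from h import *
rois={'scene':dict(board=(300,235,370,305),jack=(130,190,225,310),tape=(194,245,225,280),off=(249,320,276,355),glue=(220,310,262,390)),
'side':dict(board=(232,250,340,305),jack=(320,335,382,450),tape=(228,370,275,430),off=(382,330,420,372),glue=(428,315,476,395))}
for n in rois:
    c=calibration(n);d=np.load(n+'.npy');im=np.load(n+'_im.npy');P=cloud(c,d);hsv=cv2.cvtColor(im,cv2.COLOR_BGR2HSV)
    for k,(a,b,e,f) in rois[n].items():
        p=P[b:f,a:e].reshape(-1,3);h=hsv[b:f,a:e].reshape(-1,3)
        if k=='board':
            m=(p[:,2]>.025)&(p[:,2]<.037);q=p[m];r=cv2.minAreaRect((q[:,:2]*1000).astype(np.float32));print(n,k,r,np.median(q[:,2]),cv2.boxPoints(r).round().tolist())
        elif k=='jack':
            # grip: black pixels high
            m=(p[:,2]>.252)&(p[:,2]<.33);q=p[m];print(n,'grip',len(q),q.mean(0),q.min(0),q.max(0))
            t=q[q[:,2]>.308];print('  griptop',len(t),t.mean(0) if len(t) else '')
            m=(p[:,2]>.215)&(p[:,2]<.228);q=p[m];r=cv2.minAreaRect((q[:,:2]*1000).astype(np.float32));print(n,'head',len(q),r,q.mean(0))
            m=(p[:,2]>.150)&(p[:,2]<.16);q=p[m];print(n,'beam',len(q),q.mean(0) if len(q) else '')
            m=(p[:,2]>.03)&(p[:,2]<.06)
            q=p[m];print(n,'foot',len(q),q.mean(0) if len(q) else '',q.min(0) if len(q) else '',q.max(0)if len(q) else '')
        else:
            q=p[p[:,2]>.02];print(n,k,q.min(0).round(3),q.max(0).round(3),q.mean(0).round(3))
E
```

```text
scene board ((478.5215148925781, 277.1239013671875), (207.47479248046875, 70.39205932617188), 11.62071418762207) 0.03117004660147149 [[370.0, 291.0], [384.0, 222.0], [587.0, 264.0], [573.0, 332.0]]
scene grip 427 [ 0.55922634 -0.1487854   0.28738583] [ 0.54222358 -0.16598751  0.2521997 ] [ 0.58454068 -0.08345074  0.32227366]
  griptop 100 [ 0.55508971 -0.15207037  0.31546588]
scene head 389 ((574.0248413085938, -96.5648422241211), (65.07682800292969, 75.40784454345703), 83.62275695800781) [ 0.59068737 -0.0938889   0.22200499]
scene beam 589 [ 0.57461028 -0.149154    0.15585768]
scene foot 681 [ 0.2879422  -0.05388007  0.04636662] [ 0.00759567 -0.20645886  0.03000125] [0.59911666 0.02429181 0.05994855]
scene tape [ 0.377 -0.073  0.02 ] [ 1.644 -0.006  0.911] [ 0.442 -0.043  0.066]
scene off [ 0.673 -0.006  0.02 ] [1.644 0.088 0.911] [0.737 0.055 0.061]
scene glue [ 0.673 -0.022  0.02 ] [1.644 0.064 0.911] [0.799 0.013 0.097]
side board ((476.8882141113281, 277.21044921875), (201.1149139404297, 72.85404205322266), 11.812335968017578) 0.029696847605829357 [[371.0, 292.0], [386.0, 221.0], [583.0, 262.0], [568.0, 333.0]]
side grip 698 [ 0.54837051 -0.1578619   0.29281575] [ 0.53574845 -0.16717504  0.25202173] [ 0.57625185 -0.09050688  0.32128464]
  griptop 252 [ 0.54818081 -0.15601259  0.31530107]
side head 754 ((570.6383056640625, -99.13638305664062), (66.59654998779297, 71.87690734863281), 84.49905395507812) [ 0.57451607 -0.10272923  0.22131061]
side beam 1385 [ 0.56354831 -0.15926503  0.15533221]
side foot 25 [ 0.54933629 -0.10374515  0.05569555] [ 0.5468152  -0.11051717  0.04868167] [ 0.55164078 -0.0947965   0.05974861]
side tape [ 0.372 -0.608  0.02 ] [ 0.466 -0.01   0.982] [ 0.404 -0.063  0.069]
side off [ 0.466 -0.608  0.02 ] [0.728 0.087 0.982] [0.694 0.043 0.05 ]
side glue [ 0.466 -0.608  0.02 ] [0.813 0.037 0.982] [ 0.773 -0.01   0.106]
```

```bash
cat >> h.py <<'E'
def mv(x,y,z,yaw):
    "grasp-point target (world, m), tool y yaw in deg -> row"
    o=get_obs();R0=R.from_rotvec(o['tool_rot']);a=np.radians(yaw)
    ty=np.array([np.cos(a),np.sin(a),0]);tz=np.array([0,0,-1.]);T=R.from_matrix(np.c_[np.cross(ty,tz),ty,tz])
    s=R0.inv().apply(np.array([x,y,z+tcp_to_grasp])-o['tool_pos'])*100
    print('row',s.round(2),(R0.inv()*T).as_rotvec().round(4))
def st():
    o=get_obs();m=R.from_rotvec(o['tool_rot']).as_matrix()
    print('t',o['t'],'grasp',(o['tool_pos']+m[:,2]*tcp_to_grasp).round(4),'yaw',np.degrees(np.arctan2(m[1,1],m[0,1])).round(2),'tilt',m[2].round(4),'F',o['contact_force'].round(2),'open',o['opening'],'grip',o['grip_force'],'q',o['q'].round(2))
E
python3 - <<'E'
from h import *
print(tcp_to_grasp)
st()
mv(.516,.285,.25,-78.3)
d=np.load('side.npy');P=cloud(calibration('side'),d)
for n,(a,b,e,f) in dict(clamp=(297,190,345,240),plane=(352,255,400,305),square=(185,240,215,300)).items():
    p=P[b:f,a:e].reshape(-1,3);p=p[(p[:,2]>.008)&(p[:,2]<.1)];print(n,p.min(0).round(3),p.max(0).round(3))
E
```

```text
0.1547
t 0.1 grasp [ 0.1713 -0.6005  0.2489] yaw -74.08 tilt [ 2.0e-04 -1.9e-03 -1.0e+00] F [0.69 0.87 0.88] open 0.08589168319144827 grip 0.0 q [-1.41  0.05  1.61 -0.    1.48 -0.12]
row [ 5.743e+01 -7.573e+01  4.000e-02] [-0.0019 -0.0001  0.0736]
clamp [0.516 0.432 0.008] [0.638 0.573 0.029]
plane [0.63  0.212 0.008] [0.734 0.3   0.053]
square [0.244 0.25  0.008] [0.303 0.385 0.024]
```

Emit:
arm_command --plan '[[[1.5, -2, -3, 0, 0, 0.01], [4, -5, -6, 0, 0, 0.01], [6.5, -8.5, -6, 0, 0, 0.02], [9, -12, -6, 0, 0, 0.02], [11.5, -15.5, -6, 0, 0, 0.03], [14, -18.5, -6, 0, 0, 0.03], [16.5, -21.5, -6, 0, 0, 0.04], [19, -25, -6, 0, 0, 0.04], [21.5, -28.5, -6, 0, 0, 0.05], [24, -31.5, -6, 0, 0, 0.05], [26.5, -35, -6, 0, 0, 0.06], [28.5, -38, -6, 0, 0, 0.06]]]' --gripper -1

```text
t: 1.1
tool_pos: [0.341, -0.1562, 0.4643]
tool_rot: [3.123, 0.34, 0.0]
contact_force: [1.0, 0.6, -0.8]
opening: 0.0854
grip_force: 0.0
```

Emit:
arm_command --plan '[[[2.5, -3.5, 0, 0, 0, 0], [5, -6.5, 0, 0, 0, 0], [7.5, -10, 0, 0, 0, 0], [10, -13, 0, 0, 0, 0], [12.5, -16.5, 0, 0, 0, 0], [15, -19.5, 1, 0, 0, 0], [17.5, -23, 2, 0, 0, 0], [20, -26.5, 3, 0, 0, 0], [22.5, -30, 4, 0, 0, 0], [25, -33, 5, 0, 0, 0], [27.5, -36.5, 6, 0, 0, 0.01], [29, -37.7, 6, 0, 0, 0.014]]]'

```text
t: 2.1
tool_pos: [0.5424, 0.2758, 0.4015]
tool_rot: [3.125, 0.323, -0.007]
contact_force: [-0.3, -1.0, -0.3]
opening: 0.0855
grip_force: 0.0
```

```bash
python3 - <<'E'
from h import *
st(); mv(.516,.285,.10,-78.3)
c=calibration('wrist');im,d=get_image('wrist');cv2.imwrite('pics/w1.png',im);print(c)
E
```

```text
t 2.1 grasp [0.5418 0.2757 0.2468] yaw -78.2 tilt [-4.4e-03 -3.0e-04 -1.0e+00] F [-0.25 -1.04 -0.27] open 0.08552556508633243 grip 0.0 q [0.35 0.02 1.65 0.   1.47 1.71]
row [-2.34 -1.43 14.69] [-0.0003  0.0044  0.0018]
{'fx': 371.64829954431775, 'fy': 371.64829954431775, 'cx': 319.9504287021469, 'cy': 245.80383866480776, 'pose': array([[ 2.04611844e-01,  9.41057885e-01,  2.69340028e-01,
         6.09381895e-01],
       [-9.78842738e-01,  1.96978166e-01,  5.53759567e-02,
         2.90686352e-01],
       [-9.42124042e-04, -2.74972107e-01,  9.61451742e-01,
         3.70620329e-01],
       [ 0.00000000e+00,  0.00000000e+00,  0.00000000e+00,
         1.00000000e+00]])}
```

View pics/w1.png

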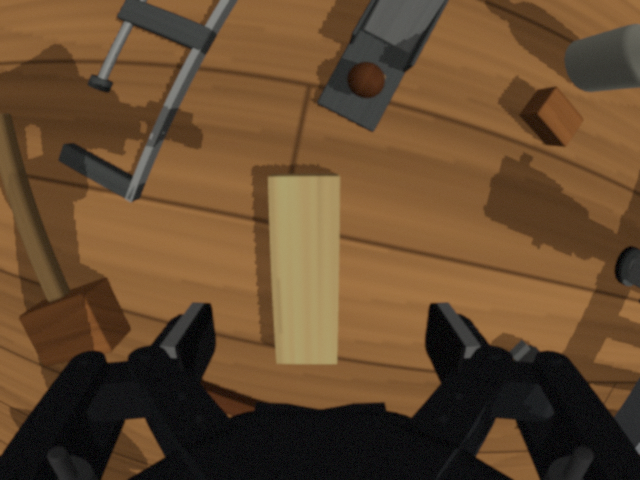

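Wrist view: the board lies between the fingers, with top corners at about (268,177), (340,176), (338,364) and (276,364). I'll refine its pose from these.

```bash
python3 - <<'E'
from h import *
c=calibration('wrist')
p=np.array([onz(c,u,v,.03,True) for u,v in [(268.5,177),(340,176),(338,364),(276,364)]])
print(p.round(4),np.linalg.norm(p-np.roll(p,-1,0),axis=1));ctr=p.mean(0);a=(p[0]+p[1]-p[2]-p[3])/2;yaw=np.degrees(np.arctan2(a[1],a[0]));print(ctr,yaw)
u=a/np.linalg.norm(a);g=ctr+.04*u
mv(g[0],g[1],.018,yaw-90);print(g)
E
```

```text
[[0.5709 0.3335 0.03  ]
 [0.585  0.2693 0.03  ]
 [0.3894 0.2268 0.03  ]
 [0.3748 0.293  0.03  ]] [0.06573222 0.20015847 0.06773147 0.20028639]
[0.48003545 0.28064567 0.03      ] 11.959778166933003
row [-2.15 -1.58 22.86] [-0.002   0.0026 -0.0016]
[0.51916718 0.28893467 0.03      ]
```

Emit:
arm_command --plan '[[[-1, -0.8, 3, 0, 0, 0], [-2.1, -1.6, 6.5, 0, 0.002, 0], [-2.1, -1.6, 10, 0, 0.002, 0], [-2.1, -1.6, 13.5, 0, 0.002, 0], [-2.1, -1.6, 17, 0, 0.002, 0], [-2.1, -1.6, 19.5, 0, 0.002, 0], [-2.1, -1.6, 21.5, 0, 0.002, 0], [-2.1, -1.6, 22.4, 0, 0.002, 0], [-2.1, -1.6, 22.4, 0, 0.002, 0], [-2.1, -1.6, 22.4, 0, 0.002, 0]]]' --gripper -1

```text
t: 2.98
tool_pos: [0.5191, 0.284, 0.1809]
tool_rot: [-3.125, -0.319, -0.003]
contact_force: [-0.2, 0.6, 0.3]
opening: 0.0855
grip_force: 0.0
```

Emit:
arm_command --plan '[[[0, 0, 0, 0, 0, 0], [0, 0, 0, 0, 0, 0], [0, 0, 0, 0, 0, 0], [0, 0, 0, 0, 0, 0], [0, 0, 0, 0, 0, 0], [0, 0, 0, 0, 0, 0], [0, 0, 0, 0, 0, 0], [0, 0, 0, 0, 0, 0]]]' --gripper 1 --force 80

```text
t: 3.65
tool_pos: [0.5203, 0.2846, 0.1837]
tool_rot: [-3.123, -0.319, -0.011]
contact_force: [0.1, 0.1, 6.9]
opening: 0.0638
grip_force: 91.5
```

```bash
python3 - <<'E'
from h import *
st()
E
```

```text
t 3.65 grasp [0.5214 0.285  0.029 ] yaw -78.33 tilt [ 0.0071 -0.0011 -1.    ] F [0.1  0.13 6.92] open 0.06377267224874807 grip 91.49975180625916 q [ 0.38  0.21  1.84 -0.    1.09  1.74]
```

```bash
python3 - <<'E'
from h import *
mv(.521,.285,.085,-78.3);mv(.56,.15,.085,-6)
E
```

```text
row [ 0.11 -0.03 -5.59] [-0.0011 -0.0071 -0.0006]
row [ 1.2  13.98 -5.6 ] [ 0.0036 -0.0069 -1.2624]
```

Emit:
arm_command --plan '[[[0, 0, -2, 0, 0, 0], [0, 0.5, -5, 0, 0, -0.1], [0, 1.5, -6, 0, 0, -0.2], [0.1, 3, -6, 0, 0, -0.32], [0.2, 4.5, -6, 0, 0, -0.44], [0.4, 6, -6, 0, 0, -0.56], [0.6, 7.5, -6, 0, 0, -0.68], [0.8, 9, -6, 0, 0, -0.8], [1, 10.5, -6, 0, 0, -0.92], [1.2, 12, -6, 0, 0, -1.04], [1.2, 13, -6, 0, 0, -1.15], [1.2, 14, -6, 0, 0, -1.262]]]'

```text
t: 4.65
tool_pos: [0.5588, 0.1485, 0.2407]
tool_rot: [2.329, 2.107, 0.003]
contact_force: [-0.8, 0.3, -3.8]
opening: 0.0644
grip_force: 90.4
```

```bash
python3 - <<'E'
from h import *
st();mv(.575,.075,.029,-6);mv(.5825,.0015,.029,-6)
im,d=get_image('scene');cv2.imwrite('pics/s2.png',cv2.resize(im[170:340,100:340],None,fx=3,fy=3))
E
```

```text
t 4.65 grasp [0.559  0.1486 0.086 ] yaw -5.74 tilt [ 7.0e-04  1.6e-03 -1.0e+00] F [-0.79  0.31 -3.84] open 0.0644326495100226 grip 90.41054606437683 q [0.13 0.1  1.85 0.   1.19 0.23]
row [-7.16  2.34  5.7 ] [ 0.0016 -0.0007  0.0046]
row [-14.39   3.82   5.69] [ 0.0016 -0.0007  0.0046]
```

View pics/s2.png

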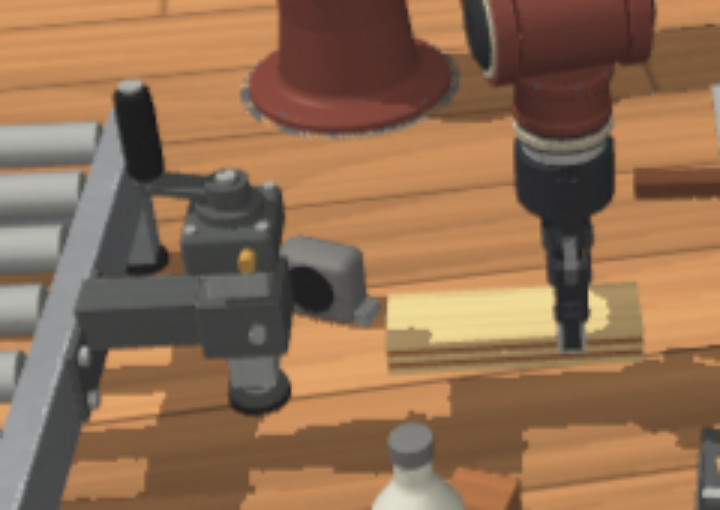

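The board hangs level in the grip and the way to the jack is clear. The foot plate is at about (187,300) in the full image, and the crank grip is on the track side.

```bash
python3 - <<'E'
from h import *
c=calibration('scene')
for z in (.045,.05,.055,.06): print(z,onz(c,186.7,300,z))
print('hub top z.26',[onz(c,176.3,229,z) for z in (.258,.264)])
E
```

```text
0.045 [ 0.55830907 -0.0963389   0.045     ]
0.05 [ 0.56458168 -0.09581745  0.05      ]
0.055 [ 0.57085429 -0.095296    0.055     ]
0.06 [ 0.57712689 -0.09477455  0.06      ]
hub top z.26 [array([ 0.5835241 , -0.09248483,  0.258     ]), array([ 0.59327545, -0.09169035,  0.264     ])]
```

Emit:
arm_command --plan '[[[-2, 0.7, 1, 0, 0, 0], [-4, 1.4, 3, 0, 0, 0], [-6, 2, 5, 0, 0, 0], [-7, 2.3, 5.5, 0, 0, 0.004], [-8.5, 2.6, 5.8, 0, 0, 0.004], [-9.7, 2.9, 5.8, 0, 0, 0.004], [-11, 3.1, 5.8, 0, 0, 0.004], [-12.2, 3.4, 5.8, 0, 0, 0.004], [-13.4, 3.6, 5.8, 0, 0, 0.004], [-14.4, 3.8, 5.8, 0, 0, 0.004], [-14.4, 3.8, 5.8, 0, 0, 0.004], [-14.4, 3.8, 5.8, 0, 0, 0.004]]]'

```text
t: 5.7
tool_pos: [0.5824, 0.0005, 0.1839]
tool_rot: [2.336, 2.093, 0.001]
contact_force: [-0.5, -2.9, 4.8]
opening: 0.0637
grip_force: 91.5
```

```bash
python3 - <<'E'
from h import *
st()
for n in('scene','side'):
    im,d=get_image(n);np.save(n+'_2.npy',d);np.save(n+'_2im.npy',im)
    cv2.imwrite(f'pics/{n}3.png',cv2.resize(im[170:340,100:340] if n=='scene' else im[300:460,220:460],None,fx=3,fy=3))
E
```

```text
t 5.7 grasp [0.5829 0.     0.0292] yaw -6.28 tilt [-0.0023  0.004  -1.    ] F [-0.5  -2.89  4.84] open 0.0637022436967827 grip 91.46737933158875 q [-0.13  0.19  1.86 -0.    1.09 -0.02]
```

View pics/scene3.png

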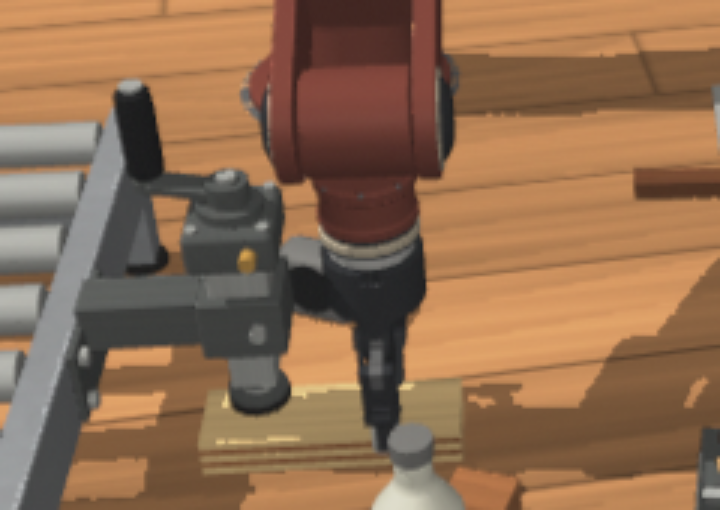

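Board is flat under the foot, with the foot near its inner end and on the centre line. I'll release it and rise.

Emit:
arm_command --plan '[[[0, 0, -0.2, 0, 0, 0], [0, 0, -0.2, 0, 0, 0], [0, 0, -0.2, 0, 0, 0], [0, 0, -0.2, 0, 0, 0], [0, 0, -0.2, 0, 0, 0], [0, 0, -0.2, 0, 0, 0]]]' --gripper -1

```text
t: 6.3
tool_pos: [0.5815, 0.0023, 0.1844]
tool_rot: [2.338, 2.097, 0.002]
contact_force: [0.5, 0.0, -0.8]
opening: 0.0853
grip_force: 0.0
```

Emit:
arm_command --plan '[[[0, 0, -2, 0, 0, 0], [0, 0, -6, 0, 0, 0], [0, 0, -10, 0, 0, 0], [0, 0, -14, 0, 0, 0], [0, 0, -18, 0, 0, 0], [0, 0, -22, 0, 0, 0], [0, 0, -26, 0, 0, 0], [0, 0, -30, 0, 0, 0], [0, 0, -34, 0, 0, 0], [0, 0, -36, 0, 0, 0], [0, 0, -36, 0, 0, 0]]]'

```text
t: 7.22
tool_pos: [0.5808, 0.0022, 0.5527]
tool_rot: [2.331, 2.091, 0.015]
contact_force: [-0.1, 0.2, 1.2]
opening: 0.0855
grip_force: 0.0
```

```bash
python3 - <<'E'
from h import *
st();mv(.550,-.154,.39,-6);mv(.550,-.154,.287,-6)
for n,(a,b,e,f) in dict(scene=(150,280,265,335),side=(300,290,400,345)).items():
    im,d=get_image(n);c=calibration(n);hsv=cv2.cvtColor(im,cv2.COLOR_BGR2HSV)
    P=cloud(c,d)[b:f,a:e].reshape(-1,3)
    q=P[(P[:,2]>.023)&(P[:,2]<.038)&(P[:,0]<.64)&(P[:,1]<.08)&(P[:,0]>.5)]
    r=cv2.minAreaRect((q[:,:2]*1000).astype(np.float32));print(n,len(q),r)
    cv2.imwrite(f'pics/{n}4.png',cv2.resize(im[170:340,100:340] if n=='scene' else im[280:440,220:460],None,fx=3,fy=3))
    np.save(n+'_4.npy',d)
E
```

```text
t 7.2167 grasp [0.5829 0.002  0.398 ] yaw -6.23 tilt [ 3.000e-04  1.410e-02 -9.999e-01] F [-0.08  0.16  1.17] open 0.0854602350080548 grip 0.0 q [-0.12 -0.1   1.52  0.    1.71 -0.02]
row [-15.86  -1.37   0.77] [ 0.0141 -0.0003 -0.004 ]
row [-15.86  -1.52  11.07] [ 0.0141 -0.0003 -0.004 ]
scene 1543 ((578.2901000976562, -44.02429962158203), (200.50027465820312, 74.72699737548828), 84.02163696289062)
side 0 ((0.0, 0.0), (0.0, 0.0), 0.0)
```

View pics/side4.png

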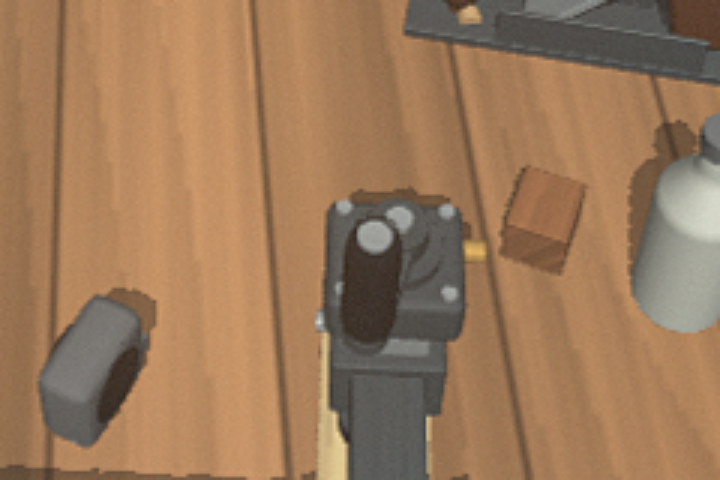

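Side view: the board's edges show symmetrically either side of the beam, at crop x 320 and 430. The grip cap is at crop (375,236), full image (345,358.7), and nothing was disturbed. The scene depth puts the jack about 1 mm off the board's centre line.

```bash
python3 - <<'E'
from h import *
for z in(.314,.317):print(onz(calibration('side'),345,358.7,z),onz(calibration('scene'),143,199,z))
E
```

```text
[ 0.5507183  -0.15001101  0.314     ] [ 0.54161864 -0.15365543  0.314     ]
[ 0.55033927 -0.15206665  0.317     ] [ 0.54716246 -0.15291342  0.317     ]
```

Emit:
arm_command --plan '[[[-2, -0.2, 0, 0, 0, 0], [-5, -0.6, 0, 0.005, 0, 0], [-8, -0.9, 0, 0.01, 0, 0], [-11, -1.1, 0.5, 0.014, 0, 0], [-14, -1.3, 0.8, 0.014, 0, 0], [-15.9, -1.4, 0.8, 0.014, 0, 0], [-15.9, -1.4, 0.8, 0.014, 0, 0]]]'

```text
t: 7.9
tool_pos: [0.5492, -0.1575, 0.5327]
tool_rot: [-2.333, -2.083, 0.017]
contact_force: [0.3, 0.6, -0.3]
opening: 0.0854
grip_force: 0.0
```

```bash
python3 - <<'E'
from h import *
st();mv(.550,-.154,.287,-6)
E
```

```text
t 7.9 grasp [ 0.5465 -0.157   0.378 ] yaw -6.49 tilt [ 0.001  -0.0179 -0.9998] F [ 0.31  0.64 -0.33] open 0.08535382366031394 grip 0.0 q [-0.41 -0.11  1.57 -0.    1.71 -0.3 ]
row [0.34 0.2  9.1 ] [-0.0179 -0.0011 -0.0086]
```

Emit:
arm_command --plan '[[[0.4, 0.2, 1, -0.01, 0, 0], [0.4, 0.2, 4, -0.01, 0, 0], [0.4, 0.2, 7, -0.01, 0, 0], [0.4, 0.2, 8.6, -0.01, 0, 0], [0.4, 0.2, 9, -0.01, 0, 0], [0.4, 0.2, 9, -0.01, 0, 0]]]'

```text
t: 8.4
tool_pos: [0.5508, -0.1498, 0.4431]
tool_rot: [-2.333, -2.093, 0.005]
contact_force: [1.0, 0.4, -0.7]
opening: 0.0852
grip_force: 0.0
```

Emit:
arm_command --plan '[[[0, 0, 0, 0, 0, 0], [0, 0, 0, 0, 0, 0], [0, 0, 0, 0, 0, 0], [0, 0, 0, 0, 0, 0], [0, 0, 0, 0, 0, 0], [0, 0, 0, 0, 0, 0], [0, 0, 0, 0, 0, 0], [0, 0, 0, 0, 0, 0], [0, 0, 0, 0, 0, 0]]]' --gripper 1 --force 60

```text
t: 9.15
tool_pos: [0.5511, -0.1506, 0.448]
tool_rot: [-2.339, -2.097, 0.001]
contact_force: [-2.7, 0.2, 6.7]
opening: 0.0252
grip_force: 58.8
```

```bash
cat >> h.py <<'E'
J=np.array([.572,-.098])
def crank(degs,c=None):
    "rows (tool axes, cm) along circle from the present angle; degs list of clockwise angles"
    o=get_obs();R0=R.from_rotvec(o['tool_rot']);g=o['tool_pos']+R0.apply([0,0,tcp_to_grasp]);c=J if c is None else c
    v=g[:2]-c;a=np.arctan2(v[1],v[0]);r=np.hypot(*v)
    t=np.array([np.sin(a),-np.cos(a)]);F=o['contact_force'][:2]
    print('angle',np.degrees(a).round(1),'r',r.round(4),'F resist',-(F@t).round(2),'F rad',(F@v/r).round(2))
    for d in degs:
        b=a-np.radians(d);p=c+.06*np.array([np.cos(b),np.sin(b)])-g[:2]
        print(d,(R0.inv().apply([*p,0])*100).round(2)[:2].tolist(),end=' ')
    print()
E
python3 - <<'E'
from h import *
st();crank(range(10,121,10))
E
```

```text
t 9.15 grasp [ 0.551  -0.1506  0.2933] yaw -6.25 tilt [ 0.e+00 -9.e-04 -1.e+00] F [-2.74  0.22  6.7 ] open 0.025154906090615062 grip 58.762561082839966 q [-0.4  -0.1   1.69 -0.    1.55 -0.29]
angle -111.8 r 0.0566 F resist -2.62 F rad 0.81
10 [0.04, -1.07] 20 [0.57, -1.97] 30 [1.25, -2.77] 40 [2.06, -3.43] 50 [2.97, -3.94] 60 [3.96, -4.29] 70 [4.99, -4.47] 80 [6.04, -4.46] 90 [7.06, -4.26] 100 [8.04, -3.9] 110 [8.94, -3.37] 120 [9.74, -2.69]
```

```bash
python3 - <<'E'
from h import *
crank(range(10,121,10),np.array([.5735,-.095]))
E
```

```text
angle -112.0 r 0.06 F resist -2.62 F rad 0.83
10 [0.37, -0.98] 20 [0.91, -1.88] 30 [1.59, -2.67] 40 [2.4, -3.33] 50 [3.31, -3.84] 60 [4.3, -4.18] 70 [5.33, -4.35] 80 [6.38, -4.34] 90 [7.41, -4.14] 100 [8.38, -3.77] 110 [9.28, -3.23] 120 [10.07, -2.55]
```

Emit:
arm_command --plan '[[[0.4, -1.0, -0.2, 0, 0, 0], [0.9, -1.9, -0.2, 0, 0, 0], [1.6, -2.7, -0.2, 0, 0, 0], [2.4, -3.3, -0.2, 0, 0, 0], [3.3, -3.8, -0.2, 0, 0, 0], [4.3, -4.2, -0.2, 0, 0, 0], [5.3, -4.35, -0.2, 0, 0, 0], [6.4, -4.35, -0.2, 0, 0, 0], [7.4, -4.15, -0.2, 0, 0, 0], [8.4, -3.8, -0.2, 0, 0, 0], [9.3, -3.2, -0.2, 0, 0, 0], [10.1, -2.55, -0.2, 0, 0, 0]]]'

```text
t: 10.15
tool_pos: [0.5362, -0.0473, 0.4481]
tool_rot: [-2.337, -2.094, 0.008]
contact_force: [-5.3, -4.1, 0.6]
opening: 0.0251
grip_force: 60.6
```

```bash
python3 - <<'E'
from h import *
st();crank(range(10,121,10),np.array([.5735,-.095]))
E
```

```text
t 10.15 grasp [ 0.5353 -0.0474  0.2934] yaw -6.28 tilt [-0.0013 -0.0058 -1.    ] F [-5.31 -4.06  0.56] open 0.02511681686413779 grip 60.58064103126526 q [-0.23 -0.18  1.76 -0.    1.56 -0.12]
angle 128.8 r 0.061 F resist 6.69 F rad 0.16
10 [0.6, 0.87] 20 [1.12, 1.78] 30 [1.48, 2.76] 40 [1.67, 3.79] 50 [1.67, 4.84] 60 [1.48, 5.87] 70 [1.13, 6.85] 80 [0.61, 7.76] 90 [-0.07, 8.56] 100 [-0.87, 9.23] 110 [-1.77, 9.75] 120 [-2.76, 10.11]
```

Emit:
arm_command --plan '[[[0.6, 0.9, 0, 0, 0, 0], [1.1, 1.8, 0, 0, 0, 0], [1.5, 2.75, 0, 0, 0, 0], [1.65, 3.8, 0, 0, 0, 0], [1.65, 4.85, 0, 0, 0, 0], [1.5, 5.85, 0, 0, 0, 0], [1.1, 6.85, 0, 0, 0, 0], [0.6, 7.75, 0, 0, 0, 0], [-0.1, 8.55, 0, 0, 0, 0], [-0.9, 9.2, 0, 0, 0, 0], [-1.8, 9.75, 0, 0, 0, 0], [-2.75, 10.1, 0, 0, 0, 0]]]'

```text
t: 11.15
tool_pos: [0.6335, -0.0855, 0.4479]
tool_rot: [-2.332, -2.092, 0.007]
contact_force: [-11.5, 4.0, 4.6]
opening: 0.0253
grip_force: 61.0
```

```bash
python3 - <<'E'
from h import *
st();c=np.array([.5735,-.095]);crank(range(5,61,5),c)
im,d=get_image('scene');cv2.imwrite('pics/s5.png',cv2.resize(im[200:340,100:300],None,fx=3,fy=3))
E
```

```text
t 11.15 grasp [ 0.6321 -0.0849  0.2932] yaw -6.21 tilt [ 0.0025 -0.0092 -1.    ] F [-11.49   4.04   4.58] open 0.025334541158250058 grip 61.01956486701965 q [-0.25  0.07  1.53  0.    1.56 -0.14]
angle 9.8 r 0.0595 F resist 5.92 F rad -10.64
5 [-0.49, 0.17] 10 [-1.01, 0.25] 15 [-1.53, 0.28] 20 [-2.06, 0.27] 25 [-2.58, 0.21] 30 [-3.09, 0.1] 35 [-3.59, -0.05] 40 [-4.08, -0.24] 45 [-4.55, -0.47] 50 [-4.99, -0.75] 55 [-5.41, -1.06] 60 [-5.81, -1.4]
```

View pics/s5.png

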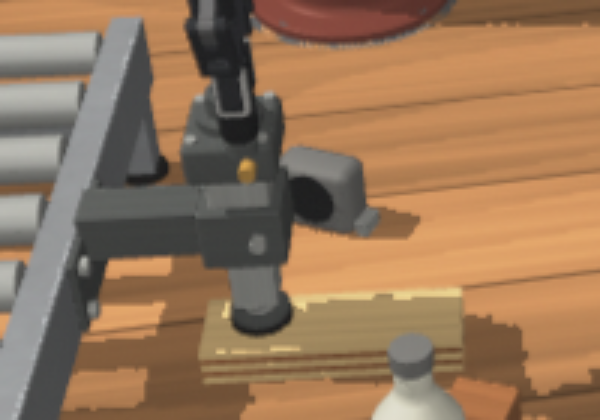

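The foot is now just above the board, over its centre line. From here I'll take small steps and watch the force.

Emit:
arm_command --plan '[[[-0.5, -0.1, 0, 0, 0, 0], [-1.0, -0.05, 0, 0, 0, 0], [-1.5, 0, 0, 0, 0, 0], [-2.05, 0, 0, 0, 0, 0]]]'

```text
t: 11.53
tool_pos: [0.6321, -0.1049, 0.4481]
tool_rot: [-2.334, -2.095, -0.003]
contact_force: [-1.4, 7.0, 2.2]
opening: 0.0254
grip_force: 60.6
```

```bash
python3 - <<'E'
from h import *
st();c=np.array([.5725,-.095]);crank(range(5,46,5),c)
E
```

```text
t 11.5333 grasp [ 0.6317 -0.1041  0.2934] yaw -6.16 tilt [ 0.0049 -0.0028 -1.    ] F [-1.36  6.99  2.22] open 0.025387375092991403 grip 60.61326742172241 q [-0.28  0.07  1.52  0.    1.55 -0.17]
angle -8.8 r 0.0599 F resist 6.7 F rad -2.4
5 [-0.52, -0.04] 10 [-1.04, -0.13] 15 [-1.54, -0.26] 20 [-2.03, -0.44] 25 [-2.51, -0.67] 30 [-2.96, -0.93] 35 [-3.39, -1.23] 40 [-3.79, -1.57] 45 [-4.16, -1.94]
```

Emit:
arm_command --plan '[[[-0.5, -0.05, 0, 0, 0, 0], [-1.05, -0.15, 0, 0, 0, 0], [-1.55, -0.3, 0, 0, 0, 0], [-2.05, -0.5, 0, 0, 0, 0]]]'

```text
t: 11.87
tool_pos: [0.625, -0.1247, 0.4481]
tool_rot: [-2.334, -2.096, -0.004]
contact_force: [0.3, 6.3, 0.7]
opening: 0.025
grip_force: 60.6
```

```bash
python3 - <<'E'
from h import *
st();c=np.array([.5725,-.095]);crank(range(5,46,5),c)
im,d=get_image('scene');cv2.imwrite('pics/s6.png',cv2.resize(im[270:330,150:260],None,fx=6,fy=6,interpolation=cv2.INTER_CUBIC))
E
```

```text
t 11.8667 grasp [ 0.6248 -0.1239  0.2934] yaw -6.16 tilt [ 0.0051 -0.0016 -1.    ] F [0.32 6.3  0.71] open 0.024997044611793258 grip 60.55353283882141 q [-0.31  0.06  1.53  0.    1.55 -0.21]
angle -28.9 r 0.0598 F resist 5.67 F rad -2.76
5 [-0.48, -0.2] 10 [-0.93, -0.47] 15 [-1.36, -0.77] 20 [-1.76, -1.11] 25 [-2.13, -1.48] 30 [-2.46, -1.88] 35 [-2.76, -2.31] 40 [-3.02, -2.77] 45 [-3.24, -3.24]
```

View pics/s6.png

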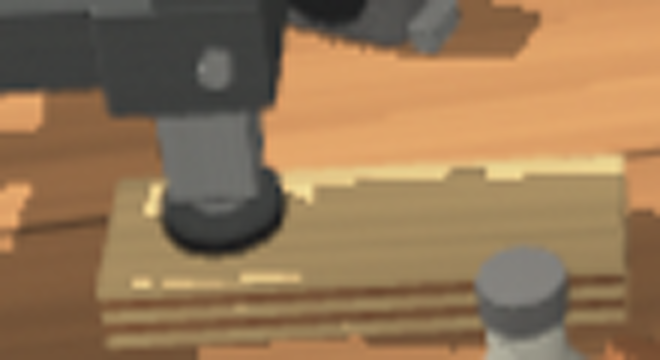

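The foot's sole is still visibly above the board: its front edge is at crop y 250, and about 275 would mean contact. That is roughly a centimetre left.

Emit:
arm_command --plan '[[[-0.5, -0.2, 0, 0, 0, 0], [-0.95, -0.5, 0, 0, 0, 0], [-1.4, -0.8, 0, 0, 0, 0], [-1.8, -1.15, 0, 0, 0, 0], [-2.15, -1.5, 0, 0, 0, 0], [-2.5, -1.9, 0, 0, 0, 0], [-2.8, -2.35, 0, 0, 0, 0], [-3.0, -2.8, 0, 0, 0, 0]]]'

```text
t: 12.58
tool_pos: [0.5941, -0.1514, 0.4481]
tool_rot: [-2.335, -2.097, -0.006]
contact_force: [3.0, 5.8, 0.1]
opening: 0.0255
grip_force: 60.4
```

```bash
python3 - <<'E'
from h import *
c=np.array([.5725,-.095]);crank(range(5,46,5),c)
E
```

```text
angle -68.6 r 0.0597 F resist 4.91 F rad -4.33
5 [-0.25, -0.46] 10 [-0.43, -0.95] 15 [-0.56, -1.46] 20 [-0.65, -1.97] 25 [-0.7, -2.5] 30 [-0.7, -3.02] 35 [-0.65, -3.54] 40 [-0.56, -4.06] 45 [-0.43, -4.56]
```

Emit:
arm_command --plan '[[[-0.15, -0.45, 0, 0, 0, 0], [-0.3, -0.95, 0, 0, 0, 0], [-0.45, -1.45, 0, 0, 0, 0], [-0.55, -1.95, 0, 0, 0, 0], [-0.6, -2.5, 0, 0, 0, 0], [-0.6, -3.0, 0, 0, 0, 0], [-0.55, -3.55, 0, 0, 0, 0], [-0.45, -4.05, 0, 0, 0, 0]]]'

```text
t: 13.25
tool_pos: [0.5536, -0.1522, 0.4481]
tool_rot: [2.338, 2.098, 0.006]
contact_force: [6.6, 2.0, -2.2]
opening: 0.0254
grip_force: 60.3
```

```bash
python3 - <<'E'
from h import *
c=np.array([.5725,-.0945]);crank(range(5,46,5),c)
E
```

```text
angle -107.9 r 0.0602 F resist 5.71 F rad -3.91
5 [0.15, -0.5] 10 [0.32, -1.0] 15 [0.54, -1.47] 20 [0.79, -1.93] 25 [1.09, -2.36] 30 [1.42, -2.77] 35 [1.78, -3.15] 40 [2.18, -3.49] 45 [2.6, -3.79]
```

Still running free at 5.7 N. Continuing.

Emit:
arm_command --plan '[[[0.2, -0.5, 0, 0, 0, 0], [0.4, -1.0, 0, 0, 0, 0], [0.65, -1.45, 0, 0, 0, 0], [0.9, -1.9, 0, 0, 0, 0], [1.2, -2.35, 0, 0, 0, 0], [1.5, -2.75, 0, 0, 0, 0], [1.85, -3.1, 0, 0, 0, 0], [2.25, -3.45, 0, 0, 0, 0]]]'

```text
t: 13.92
tool_pos: [0.5216, -0.1271, 0.4481]
tool_rot: [2.338, 2.095, 0.001]
contact_force: [6.4, -4.1, -2.2]
opening: 0.0251
grip_force: 60.2
```

```bash
python3 - <<'E'
from h import *
c=np.array([.5725,-.0945]);crank(range(5,46,5),c)
E
```

```text
angle -147.1 r 0.0602 F resist 6.92 F rad -3.14
5 [0.44, -0.29] 10 [0.88, -0.57] 15 [1.35, -0.8] 20 [1.83, -1.0] 25 [2.34, -1.15] 30 [2.85, -1.25] 35 [3.37, -1.32] 40 [3.89, -1.33] 45 [4.41, -1.3]
```

Emit:
arm_command --plan '[[[0.45, -0.25, 0, 0, 0, 0], [0.9, -0.5, 0, 0, 0, 0], [1.35, -0.75, 0, 0, 0, 0], [1.85, -0.95, 0, 0, 0, 0], [2.35, -1.1, 0, 0, 0, 0], [2.85, -1.2, 0, 0, 0, 0], [3.35, -1.25, 0, 0, 0, 0]]]'

```text
t: 14.5
tool_pos: [0.5124, -0.0937, 0.4481]
tool_rot: [2.338, 2.092, -0.008]
contact_force: [2.3, -11.5, -2.4]
opening: 0.025
grip_force: 60.2
```

```bash
python3 - <<'E'
from h import *
c=np.array([.5725,-.0945]);crank(range(5,46,5),c)
im,d=get_image('scene');cv2.imwrite('pics/s7.png',cv2.resize(im[270:330,150:260],None,fx=6,fy=6,interpolation=cv2.INTER_CUBIC))
E
```

```text
angle -179.8 r 0.0601 F resist 11.48 F rad -2.22
5 [0.52, -0.02] 10 [1.05, -0.01] 15 [1.57, 0.04] 20 [2.08, 0.14] 25 [2.58, 0.28] 30 [3.07, 0.47] 35 [3.54, 0.7] 40 [3.99, 0.97] 45 [4.42, 1.28]
```

View pics/s7.png

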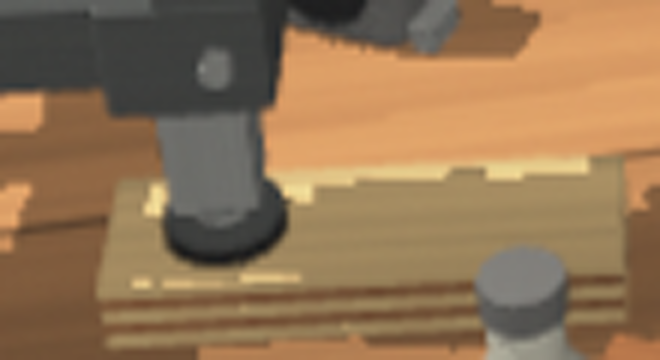

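Force has risen to 11.5 N and the sole has settled on the board (front edge now at crop y 262). It bears firmly, so I stop and let go.

Emit:
arm_command --plan '[[[0, 0, 0, 0, 0, 0], [0, 0, 0, 0, 0, 0], [0, 0, 0, 0, 0, 0], [0, 0, 0, 0, 0, 0], [0, 0, 0, 0, 0, 0]]]'

```text
t: 14.97
tool_pos: [0.5125, -0.0934, 0.4481]
tool_rot: [2.339, 2.094, -0.005]
contact_force: [1.7, -6.9, -1.9]
opening: 0.0254
grip_force: 60.2
```

```bash
python3 - <<'E'
from h import *
c=np.array([.5725,-.0945]);st();crank([5],c)
E
```

```text
t 14.9667 grasp [ 0.5124 -0.094   0.2934] yaw -6.33 tilt [-4.3e-03 -3.0e-04 -1.0e+00] F [ 1.7  -6.86 -1.9 ] open 0.02535094183580092 grip 60.21772742271423 q [-0.32 -0.22  1.8  -0.    1.56 -0.21]
angle 179.5 r 0.0601 F resist 6.85 F rad -1.75
5 [0.52, -0.02]
```

Emit:
arm_command --plan '[[[0.2, 0, 0, 0, 0, 0], [0.4, 0, 0, 0, 0, 0]]]'

```text
t: 15.13
tool_pos: [0.5128, -0.0901, 0.4482]
tool_rot: [2.339, 2.091, -0.009]
contact_force: [-0.1, -12.8, -1.8]
opening: 0.0253
grip_force: 60.2
```

```bash
python3 - <<'E'
from h import *
c=np.array([.5725,-.0945]);crank([5],c)
E
```

```text
angle 176.8 r 0.0601 F resist 12.74 F rad -0.56
5 [0.52, 0.0]
```

12.7 N while turning, so the load is confirmed and within range. Releasing and rising clear.

Emit:
arm_command --plan '[[[0, 0, 0, 0, 0, 0], [0, 0, 0, 0, 0, 0], [0, 0, 0, 0, 0, 0], [0, 0, 0, 0, 0, 0], [0, 0, 0, 0, 0, 0], [0, 0, 0, 0, 0, 0], [0, 0, 0, 0, 0, 0], [0, 0, 0, 0, 0, 0]]]' --gripper -1

```text
t: 15.8
tool_pos: [0.5127, -0.0879, 0.4487]
tool_rot: [-2.338, -2.096, 0.001]
contact_force: [-0.5, 0.2, -0.2]
opening: 0.0852
grip_force: 0.0
```

Emit:
arm_command --plan '[[[0, 0, -1, 0, 0, 0], [0, 0, -3, 0, 0, 0], [0, 0, -6, 0, 0, 0], [0, 0, -9, 0, 0, 0], [0, 0, -12, 0, 0, 0], [0, 0, -13, 0, 0, 0], [0, 0, -13, 0, 0, 0], [0, 0, -13, 0, 0, 0], [0, 0, -13, 0, 0, 0]]]'

```text
t: 16.55
tool_pos: [0.5131, -0.0881, 0.5766]
tool_rot: [-2.336, -2.094, 0.004]
contact_force: [0.0, -0.2, -0.6]
opening: 0.0854
grip_force: 0.0
```

```bash
python3 - <<'E'
from h import *
st()
im,d=get_image('scene');cv2.imwrite('pics/s8.png',im)
E
```

```text
t 16.55 grasp [ 0.5123 -0.0879  0.4219] yaw -6.24 tilt [ 0.0013 -0.0052 -1.    ] F [ 0.04 -0.24 -0.64] open 0.08544437094560176 grip 0.0 q [-0.31 -0.24  1.6   0.    1.78 -0.2 ]
```

View pics/s8.png

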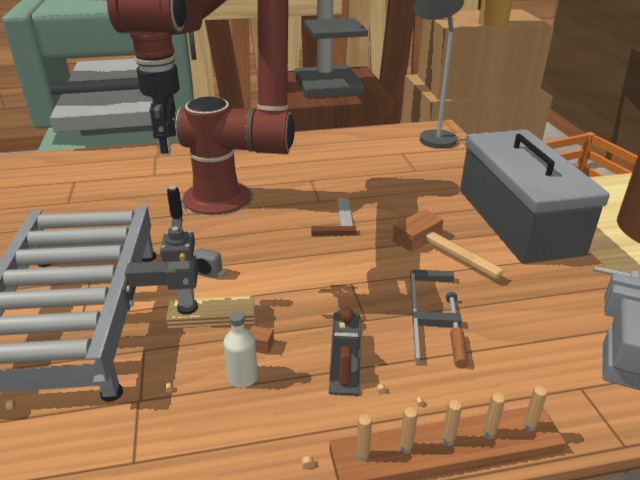

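The foot stands on the board at (187,305), the crank is let go at (175,203), the gripper is clear, and the bystanders have not moved.

```bash
python3 -c "
from station import finish_job;print(finish_job())"
```

```text
the job is handed in; nothing more can be done
None
```

The board lies flat under the jack, the foot bears on it with the crank at about 12.7 N while turning, the crank is let go with the other bench items unmoved, and the job was handed in at about 16.6 s (no verdict came back).

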